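# Walk the bench power supply home into its dock

### The job

Take the brown vial out of the lane and stand it upright on the middle of the round mat. Then walk the heavy grey power supply forward into its aluminium bench dock, until it sits square and fully home against the stop, by short pushes in turn on its two orange bumper posts: push on nothing but the bumpers, keep it flat, and never let it swing more than about 30 degrees off the dock's direction. Leave the beaker, the timer and the roll of tape where they stand, and do not tip the vial over.

Things in the scene. Friction and masses are not known exactly. Their poses are not given: they have to be found in the camera images.
- dock: Fixed aluminium dock, no floor. Origin on the bench under the centre of the parked supply; +x points into the dock, y left. Stop bar at the far end: near face at x +50 mm, 204 long, 34 high. Side guides 22 mm high: inner faces at y +-90 mm from x 0 to +50, flaring to about y +-116 mm at x -40.
- supply_center (a point): Centre of the loose power supply, 35 mm above the bench. Case 100 (x) x 170 (y) x 69 mm on rubber feet; 0.9 to 1.5 kg, slides at about 4 to 15 N. +x is its travel direction; its panel is on the -x side. Home over the dock's origin, x axes parallel. Pushing the left bumper in +x turns it clockwise from above, the right one the other way: about 12 mm of push per 0.1 rad.
- left_bumper (a point): Axis of the orange upright post at the left (+y) corner of the supply's robot-facing side, 35 mm above the bench: cylinder of 20 mm radius, from 10 to 66 mm height, at x -50, y +68 mm from supply_center, so it stands 20 mm out behind the case. Place to push.
- right_bumper (a point): The same at the right (-y) corner, at x = -50, y = -68 mm in the supply's frame.
- supply_case: The grey case of the supply, without its bumpers and feet (rigidly part of the supply). Origin on the bench below supply_center; must not be pushed on by the robot (knobs and terminals stand 9 mm out of the panel between the bumpers).
- vial_center (a point): Centre (50 mm above its foot) of the loose brown screw-cap vial, 38 mm in diameter, 99 mm high, about 0.09 kg, standing in the lane between the supply and the stop; z up along the vial. Can be gripped round the body or the cap from above.
- mat: Fixed round rubber mat with a blue field, 90 mm in diameter, 3 mm thick, on the left part of the bench. Origin at the centre of its underside. The vial stands on it at the end, centre within 30 mm of the mat's centre.
- beaker: Bystander: small clear plastic beaker, 48 mm in diameter, 58 mm high, loose. Origin at the centre of its foot. Leave where it stands.
- timer: Bystander: white timer with three red keys, 62 x 64 x 19 mm, loose. Origin at the centre of its underside.
- tape_roll: Bystander: roll of beige tape lying flat, 64 mm in diameter, 19 mm high, loose. Origin at the centre of its underside.
Mind the look-alikes: they are no part of the job. Leave any purple or turquoise look-alike of the part that bears vial_center alone.

How it is judged:
By the outcome, as a careful person would: the job done as asked, in the order asked, and still so for the second after the job is handed in, with the robot touching nothing.
It also fails if it takes over 72 s, if anything falls off the work surface, if the arm or the gripper's body presses on something with over 40 N, if the wrist force passes 120 N, or if a joint passes its speed limit or range.

### The arm

A 6-joint arm with a two-finger parallel gripper is mounted at the origin on the work surface; the furniture and walls round the work are solid. World frame = base frame: x ahead of the robot, y to its left, z up, the work surface at z = 0. Lengths are in m, angles in rad, forces in N, time in s.
With the tool pointing down it reaches from about 0.25 to 0.775 m from the base axis. Payload 8.9 kg.
Tool frame: the origin (TCP) lies on the front face of the gripper's body, between the roots of the fingers; the fingertips stand 73 mm ahead of it and the grasp point (between the pads) lies arm.hold_point_z ahead of it (arm.hold_point_z is the distance from the TCP to the grasp point, in m); x points along the fingers, y is the direction in which the jaws open and shut, and the axes are right-handed (so a half turn about x gives the same grasp; the last joint's range is limited). The gripper opens to 85 mm and grips with 20 to 120 N. Pads are 22 mm wide; open, the fingers measure 114 mm over their backs; the gripper's body (76 mm by 85 mm) begins 54 mm behind the grasp point. The pads swing forward as they close: fully open they stand 13 mm farther back than shut.
Start: joints at [-0.139, 0.291, -0.153, 1.127, 0, 1.431], TCP at [0.525, 0, 0.304] pointing down, gripper open.
Joint ranges: [-2.52, 2.52], [-0.91, 1.74], [-1.3, 1.37], [-1.96, 2.02], [-1.52, 1.47], [-3.14, 3.14]. Speed limits (rad/s): [2.22, 2.22, 2.79, 3.14, 3.14, 3.14].

### API

Orientations are given as a rotation vector (axis times angle).
In Python, from bench import get_obs, imaging, ticket, finder, arm gives the robot as it stands. The module is installed in compiled form; this text tells all that it offers.
- The arm moves only by the tool send_rows, never from a script. Its argument "series" is one flat list of numbers, 7 for each row, row after row: the shift along the tool's x, y, z in cm, then the turn, a rotation vector about the tool's x, y, z in rad, then the opening, from 0 (shut) to 1 (fully open). In form: [tx, ty, tz, wx, wy, wz, hand, tx, ty, tz, wx, wy, wz, hand, ...]. A call has 1 to 8 rows; each row is the pose to reach, as a shift and turn from the pose commanded when the call began, along the tool's axes at that moment; what a row does not reach only later rows make up. A row lasts 1/8 s, in which the tool goes at most 62.5 mm and 10.7 degrees, less where a joint would pass 70% of its speed; a pose out of reach is approached as far as the arm can. A call with a gripper value outside its range is refused whole. The fingers move at their own pace and stop on an object; "grip_force" is the grip in N (left out, the last holds). Time passes only in rows, so rows that repeat a pose let the fingers close. It gives the time, the measured TCP pose, the force and the opening at its end, in the units of the state.
- get_obs(): the state, without advancing time (a new reading comes with each control period).
- imaging.read_camera(name): name is "scene" or "top"; returns the picture (480x640x3 uint8, red, green, blue); there is no depth.
- imaging.camera_info(name): a dict with "mtx" (3x3 intrinsics, pixels), "R" (3x3) and "t" (3): a world point X has camera coordinates R X + t. Camera axes: x right, y down, z forward; pixel columns grow to the right and rows downward; lengths in m; the calibration is good to about 2 mm. A picture is of the moment at which its call begins. camera_info takes no time and is no camera call.
- ticket.close_job(): hands the job in, once; it reports no verdict.
Trained networks look in the newest picture that a camera, given by its name, has taken for a name from the list of things; names that differ only in an ending like _2 or _b are one class to them, and where a whole thing is asked for, a point or a joint stands for the part that bears it (a point fixed in the world has none). Each returns a list of dicts, best first, with "p" (0 to 1); they miss things now and then, are a little off and sometimes report something else, mostly with a low value. They report only what shows in the picture. A call takes as long as a camera call. They do not tell look-alikes from the thing itself.
- finder.recognise(query, camera): "point" ([x, y, z] in m, in world coordinates, good to about 4 mm: the middle of the surface that is visible of it).
The state is a dict: "time": time; "qpos": joint angles; "dq": joint speeds; "joint_efforts": joint torques, N m; "position": TCP position; "eef_rot": TCP orientation; "wrist_force": force on the tool from outside, world axes, zero at the start; "torque": the same for the moment, N m; "gripper_width": opening from 0.0 (shut) to 1.0 (fully open).
Only numpy, scipy, OpenCV 4.12 (cv2) and the standard library are available. Lean on these libraries where they do the work, as an engineer would, in place of code of your own. Each camera call takes 0.05 s, during which the arm holds its last target. There are 200 camera calls.

## Working session

There is one attempt and no reset: what is moved stays moved. The work goes in short steps, Python scripts to look and compute and a tool call to move; the robot and the scene stay as the last step left them, time stands still between calls to the robot, and variables do not carry over. Pictures are saved under pics/ and viewed, about 8 in all and at most 12, crops included, and the job is handed in when it is done.

Besides the shell and the picture viewer there is one more tool, called after "Call:" as name(argument=value, ...) on one line, values as JSON. send_rows: Moves the arm, as the interface text tells. Its arguments: {"type":"object","properties":{"series":{"type":"array","items":{"type":"number"}},"grip_force":{"type":"number"}},"required":["series"]}

```bash
mkdir -p pics; cat > h.py <<'E'
from bench import get_obs, imaging, ticket, finder, arm
import numpy as np, cv2
from scipy.spatial.transform import Rotation as Ro
def snap(c,f=None,crop=None,s=1):
    im=imaging.read_camera(c)
    if f:
        o=im if crop is None else im[crop[1]:crop[3],crop[0]:crop[2]]
        cv2.imwrite('pics/'+f,cv2.cvtColor(cv2.resize(o,None,fx=s,fy=s,interpolation=cv2.INTER_CUBIC),cv2.COLOR_RGB2BGR))
    return im
def proj(c,X):
    k=imaging.camera_info(c); p=k['R']@np.array(X,float)+np.ravel(k['t']); p=k['mtx']@p; return p[:2]/p[2]
def unproj(c,uv,z):
    k=imaging.camera_info(c); R=np.array(k['R']);C=-R.T@np.ravel(k['t'])
    d=R.T@np.linalg.inv(k['mtx'])@np.array([uv[0],uv[1],1.]); return C+d*(z-C[2])/d[2]
def st():
    o=get_obs(); print('t',round(o['time'],2),'pos',np.round(o['position'],4),'rot',np.round(o['eef_rot'],3),'F',np.round(o['wrist_force'],1),'g',round(o['gripper_width'],3)); return o
E
python3 - <<'E'
from h import *
o=st(); print(arm.hold_point_z); print(np.round(Ro.from_rotvec(o['eef_rot']).as_matrix(),3))
a=snap('top','t0.png'); b=snap('scene','s0.png')
for c in ('top','scene'):
    for n in ['supply_center','left_bumper','right_bumper','vial_center','mat','dock','beaker','timer','tape_roll']:
        for d in finder.recognise(n,c)[:3]: print(c,n,np.round(d['point'],3),round(d['p'],2),np.round(proj(c,d['point'])))
E
```

```text
t 0.0 pos [5.247e-01 1.000e-04 3.033e-01] rot [ 1.209  1.21  -1.21 ] F [-1.2  0.1  0. ] g 0.996
0.0539
[[-0.001  1.     0.   ]
 [ 0.     0.    -1.   ]
 [-1.    -0.001 -0.   ]]
top left_bumper [ 0.706 -0.076  0.03 ] 0.3 [387. 181.]
top right_bumper [ 0.53  -0.225  0.018] 0.31 [473. 282.]
top vial_center [ 0.74  -0.22   0.066] 0.98 [473. 157.]
top vial_center [0.729 0.123 0.085] 0.84 [270. 164.]
top vial_center [ 0.664 -0.04   0.1  ] 0.72 [370. 200.]
top mat [0.521 0.249 0.004] 0.94 [204. 290.]
top dock [ 0.707 -0.075  0.032] 0.92 [386. 181.]
top beaker [ 0.648 -0.22   0.022] 0.78 [469. 214.]
top timer [ 0.531 -0.224  0.018] 0.82 [473. 281.]
top tape_roll [0.63  0.118 0.015] 0.82 [277. 227.]
scene supply_center [ 0.534 -0.109  0.068] 0.8 [274. 270.]
scene supply_center [ 0.53  -0.227  0.013] 0.62 [268. 334.]
scene left_bumper [ 0.534 -0.103  0.067] 0.95 [275. 268.]
scene left_bumper [ 0.534 -0.226  0.014] 0.36 [270. 334.]
scene right_bumper [ 0.534 -0.11   0.065] 0.88 [275. 271.]
scene right_bumper [ 0.638 -0.23   0.04 ] 0.55 [334. 323.]
scene vial_center [ 0.668 -0.054  0.052] 0.82 [346. 263.]
scene vial_center [0.735 0.116 0.047] 0.76 [371. 229.]
scene vial_center [ 0.746 -0.239  0.052] 0.69 [402. 320.]
scene mat [ 0.517  0.246 -0.001] 0.9 [280. 224.]
scene dock [ 0.707 -0.097  0.018] 0.81 [368. 290.]
scene beaker [ 0.638 -0.227  0.04 ] 0.72 [334. 321.]
scene timer [ 0.532 -0.226  0.011] 0.78 [269. 335.]
scene tape_roll [0.627 0.102 0.018] 0.66 [323. 243.]
scene tape_roll [ 0.706 -0.1    0.021] 0.48 [367. 289.]
scene tape_roll [ 0.535 -0.102  0.067] 0.29 [275. 269.]
```

View pics/t0.png

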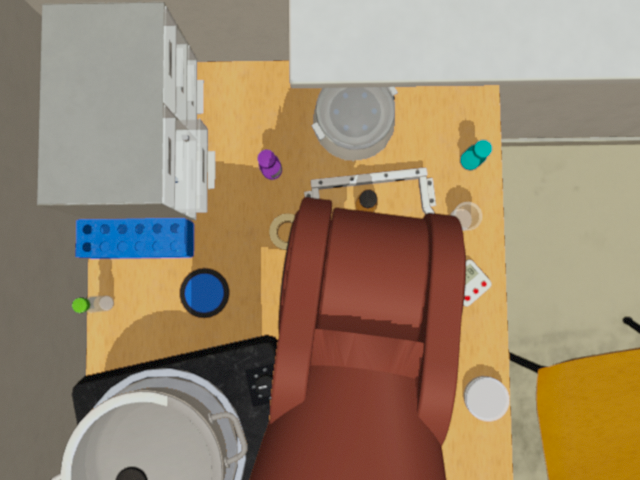

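View pics/s0.png

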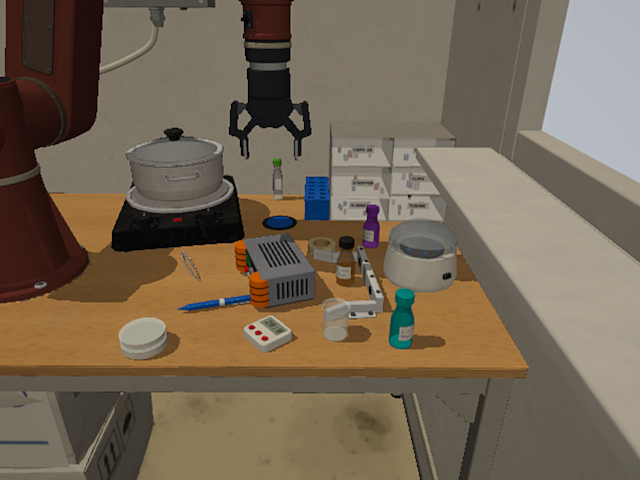

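The top view shows the brown vial's cap at about (368,199). The purple look-alike is at (268,163), the turquoise one at (475,155), and the mat at (204,292). The scene view shows the brown vial at (346,263), purple at (372,227) and turquoise at (403,318). The brown vial is the one in the lane between the supply and the stop, so I'll confirm it in a crop.

```bash
python3 - <<'E'
from h import *
snap('scene','s1.png',(215,195,415,345),4)
print('vial',unproj('top',(368,199),.099), unproj('scene',(346,240),.099),unproj('scene',(345,287),0.0))
print('mat',unproj('top',(204.5,292.5),.003))
for uv in [(312,187),(425,177),(310,181),(424,171)]: print('stop near?',uv,unproj('top',uv,.034))
for n in ['top','scene']:
    k=imaging.camera_info(n); print(n,-np.array(k['R']).T@np.ravel(k['t']))
print(proj('top',(0.7,0,0.3)))
E
```

```text
vial [ 0.66580213 -0.03806666  0.099     ] [ 0.66644494 -0.04807908  0.099     ] [ 0.66723998 -0.05814188  0.        ]
mat [0.51626074 0.24892618 0.003     ]
stop near? (312, 187) [0.69771219 0.05497645 0.034     ]
stop near? (425, 177) [ 0.71259034 -0.14243859  0.034     ]
stop near? (310, 181) [0.70834742 0.05835753 0.034     ]
stop near? (424, 171) [ 0.72320842 -0.14096316  0.034     ]
top [0.52514762 0.02558203 1.06668584]
scene [ 0.60567234 -0.854454    0.49767886]
[348.02481275 150.94399354]
```

View pics/s1.png

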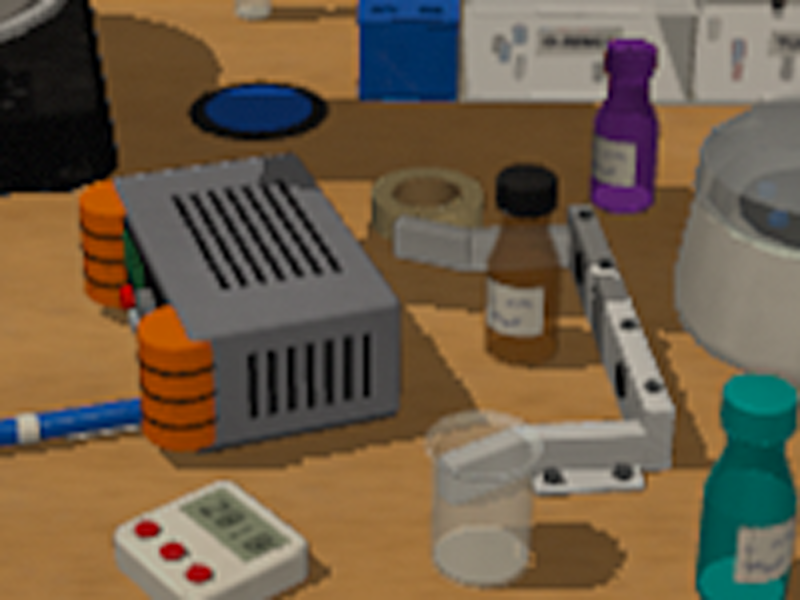

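The crop confirms the brown vial with its black cap at scene (346,255), inside the dock lane. The supply is swung well off the dock direction, with its bumpers at about (243,257) and (259,290). I'll grip the vial by the cap with the jaws along y, clear of the stop bar.

Call:
send_rows(series=[0.5,2,0.6,-0.18,0,0,1,1,4,1.2,-0.36,0,0,1,2,6,1.8,-0.54,0,0,1,3,8,2.4,-0.72,0,0,1,4,10,3,-0.9,0,0,1,5,12,3.6,-1.08,0,0,1,6,13.5,4.1,-1.26,0,0,1,7,14.2,4.2,-1.44,0,0,1])

```text
time: 2.05
position: [0.6677, -0.0424, 0.2332]
eef_rot: [0.098, 1.569, -0.098]
wrist_force: [-1.0, -0.1, -0.9]
gripper_width: 0.999
```

```bash
python3 - <<'E'
from h import *
o=st(); print(np.round(Ro.from_rotvec(o['eef_rot']).as_matrix(),3), np.round(o['qpos'],2))
snap('top','t1.png',(240,80,540,330),2.6)
print([np.round(proj('top',(o['position'][0],o['position'][1],z))) for z in (0.1,0.15)])
E
```

```text
t 2.05 pos [ 0.6677 -0.0424  0.2332] rot [ 0.098  1.569 -0.098] F [-1.  -0.1 -0.9] g 0.999
[[-0.     0.125  0.992]
 [-0.     0.992 -0.125]
 [-1.    -0.    -0.   ]] [-0.17  0.61  0.16  1.13 -0.   -0.05]
[array([371., 198.]), array([373., 193.])]
```

View pics/t1.png

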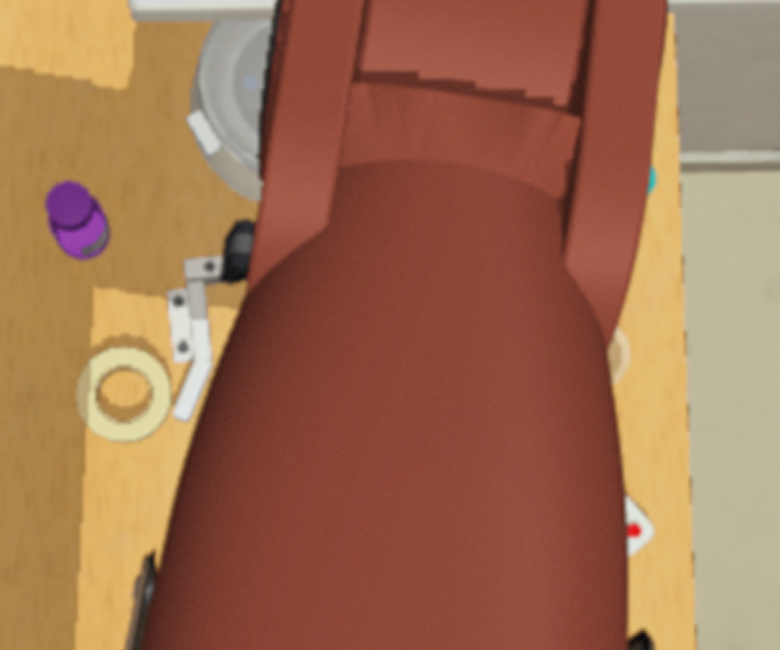

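The arm hides the vial from above, and the TCP is over the measured position (0.667,-0.042). I'll descend and grip the cap.

Call:
send_rows(series=[3,0,0,-0.125,0,0,1,6,0,0,-0.125,0,0,1,9.5,0,0,-0.125,0,0,1,9.5,0,0,-0.125,0,0,1,9.5,0,0,-0.125,0,0,0,9.5,0,0,-0.125,0,0,0,9.5,0,0,-0.125,0,0,0,9.5,0,0,-0.125,0,0,0], grip_force=30)

```text
time: 3.1
position: [0.6677, -0.0419, 0.1401]
eef_rot: [0.005, 1.569, -0.004]
wrist_force: [-0.6, 0.7, 6.1]
gripper_width: 0.345
```

```bash
python3 - <<'E'
from h import *
o=st(); print(np.round(Ro.from_rotvec(o['eef_rot']).as_matrix(),3))
snap('scene','s2.png',(230,150,430,300),3)
E
```

```text
t 3.1 pos [ 0.6677 -0.0419  0.1401] rot [ 0.005  1.569 -0.004] F [-0.6  0.7  6.1] g 0.345
[[ 0.002  0.006  1.   ]
 [ 0.     1.    -0.006]
 [-1.     0.     0.002]]
```

View pics/s2.png

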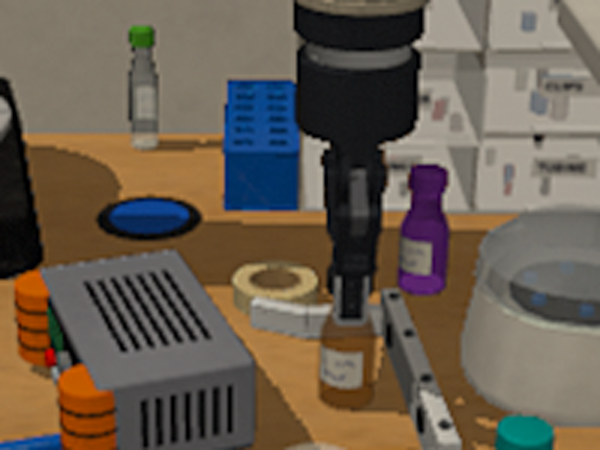

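The gripper holds the cap at 29 mm width. Next I'll lift it and carry it to the mat.

Call:
send_rows(series=[-3,0,0,0,0,0,0,-7,0,0,0,0,0,0,-11,2,-1,0,0,0,0,-12,6,-3,0,0,0,0,-12,10,-5.5,0,0,0,0,-12,14,-7.5,0,0,0,0,-12,18,-9.5,0,0,0,0,-12,22,-11.5,0,0,0,0])

```text
time: 4.15
position: [0.5525, 0.1798, 0.2591]
eef_rot: [0.005, 1.571, -0.005]
wrist_force: [-0.0, 0.9, -1.4]
gripper_width: 0.348
```

Call:
send_rows(series=[0,3,-1.6,0,0,0,0,0,5.5,-2.9,0,0,0,0,0,7,-3.7,0,0,0,0,0,7,-3.7,0,0,0,0])

```text
time: 4.65
position: [0.5164, 0.2494, 0.2589]
eef_rot: [0.003, 1.571, -0.004]
wrist_force: [-0.1, -0.9, -1.4]
gripper_width: 0.347
```

```bash
python3 - <<'E'
from h import *
o=st(); print(np.round(Ro.from_rotvec(o['eef_rot']).as_matrix(),3))
snap('top'); im=snap('top','t2.png',(180,120,500,360),2.5)
for n in ['mat','supply_center','left_bumper','right_bumper','dock']:
  for c in ('top',):
    for d in finder.recognise(n,c)[:3]: print(c,n,np.round(d['point'],3),round(d['p'],2),np.round(proj(c,d['point'])))
E
```

```text
t 4.65 pos [0.5164 0.2494 0.2589] rot [ 0.003  1.571 -0.004] F [-0.1 -0.9 -1.4] g 0.347
[[ 0.     0.004  1.   ]
 [-0.     1.    -0.004]
 [-1.    -0.     0.   ]]
top mat [0.519 0.242 0.003] 0.92 [208. 291.]
top supply_center [ 0.529 -0.052  0.07 ] 0.73 [377. 283.]
top left_bumper [ 0.525 -0.046  0.069] 0.94 [373. 285.]
top right_bumper [ 0.528 -0.043  0.068] 0.57 [371. 284.]
top dock [ 0.701 -0.046  0.023] 0.64 [369. 185.]
```

View pics/t2.png

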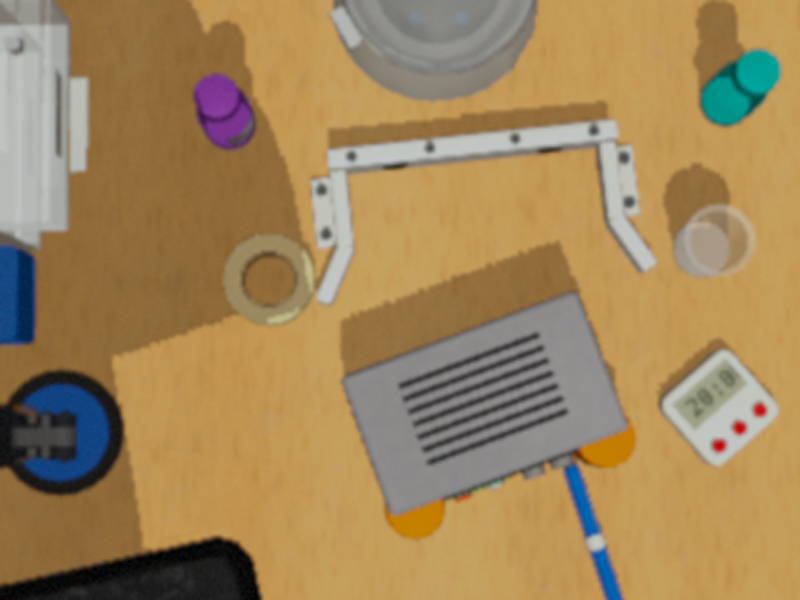

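The top view shows the gripper over the mat centre (62,432 in the crop). The supply's top corners are at crop (343,379), (577,292), (628,428) and (392,515), with a blue pen behind the panel, and the stop bar runs (330,165) to (617,132). I'll lower the vial and work out the poses.

Call:
send_rows(series=[4,0,0,0,0,0,0,8,0,0,0,0,0,0,10,0,0,0,0,0,0,11,0,0,0,0,0,0,11.5,0,0,0,0,0,0,11.5,0,0,0,0,0,0])

```text
time: 5.75
position: [0.517, 0.2489, 0.1443]
eef_rot: [0.005, 1.57, -0.004]
wrist_force: [-0.5, -0.3, -0.4]
gripper_width: 0.342
```

```bash
cat >> h.py <<'E'
# supply pose from its top-face corners (full-picture pixels; far-left, far-right, near-right, near-left) at z=.069
def pose_corners(px,cam='top'):
    P=np.array([unproj(cam,p,.069)[:2] for p in px]); M=np.array([[.05,.085],[.05,-.085],[-.05,-.085],[-.05,.085]])
    c=P.mean(0); Q=P-c; th=np.arctan2((M[:,0]*Q[:,1]-M[:,1]*Q[:,0]).sum(),(M*Q).sum()); return c,th
def rot(t): return np.array([[np.cos(t),-np.sin(t)],[np.sin(t),np.cos(t)]])
def bumpers(c,th): return c+rot(th)@[-.05,.068], c+rot(th)@[-.05,-.068]
E
python3 - <<'E'
from h import *
st()
f=lambda u,v:(180+u/2.5,120+v/2.5)
px=[f(343,379),f(577,292),f(628,428),f(392,515)]
c,th=pose_corners(px); print('supply',c,th,bumpers(c,th))
print([np.round(unproj('top',p,.069),4) for p in px])
L=[unproj('top',f(*p),.034) for p in [(330,170),(617,137),(328,151),(616,121)]]; print(np.round(L,4))
G=[unproj('top',f(*p),.022) for p in [(352,240),(334,172),(605,220),(612,142),(320,300),(653,268)]]; print(np.round(G,4))
E
```

```text
t 5.75 pos [0.517  0.2489 0.1443] rot [ 0.005  1.57  -0.004] F [-0.5 -0.3 -0.4] g 0.342
supply [ 0.53195115 -0.04759588] 0.33929202997187136 (array([ 4.62169891e-01, -1.13500218e-04]), array([ 0.50743335, -0.12836021]))
[array([0.5492, 0.0468, 0.069 ]), array([ 0.6054, -0.1105,  0.069 ]), array([ 0.5143, -0.1422,  0.069 ]), array([0.4588, 0.0154, 0.069 ])]
[[ 0.6959  0.055   0.034 ]
 [ 0.7164 -0.1457  0.034 ]
 [ 0.7094  0.0562  0.034 ]
 [ 0.7277 -0.1453  0.034 ]]
[[ 0.648   0.0404  0.022 ]
 [ 0.6965  0.0525  0.022 ]
 [ 0.6597 -0.1377  0.022 ]
 [ 0.7151 -0.144   0.022 ]
 [ 0.6059  0.0633  0.022 ]
 [ 0.6254 -0.1705  0.022 ]]
```

Vial weight is off the gripper, so I'll release and retreat upward. Supply relative to the dock: x −124 mm, y +14 mm, yaw +0.24 rad. The dock is at about (0.656,−0.050), yaw 0.10.

Call:
send_rows(series=[0,0,0,0,0,0,0.8,0,0,0,0,0,0,0.8,0,0,0,0,0,0,0.8,-2,0,0,0,0,0,0.8,-5,0,0,0,0,0,0.8,-10,0,0,0,0,0,0.8,-10,-4,-2,0,0,0,0,-10,-8,-4,0,0,0,0])

```text
time: 6.75
position: [0.4761, 0.1685, 0.2446]
eef_rot: [0.004, 1.569, -0.004]
wrist_force: [-0.8, -0.7, 0.2]
gripper_width: 0.381
```

Call:
send_rows(series=[0,-4,-2,0,0,0,0,0,-8,-4,0,0,0,0,0,-12,-6,0,0,0,0,0,-16,-6.6,0,0,0,0,2,-17,-6.6,0,0,0,0,6,-17,-6.6,0,0,0,0,10,-17,-6.6,0,0,0,0,13,-17,-6.6,0,0,0,0])

```text
time: 7.75
position: [0.4089, -0.0005, 0.1128]
eef_rot: [0.005, 1.571, -0.005]
wrist_force: [0.5, -0.1, -0.2]
gripper_width: -0.001
```

```bash
python3 - <<'E'
from h import *
st()
snap('scene','s3.png',(130,180,370,340),3.3)
for d in finder.recognise('vial_center','scene')[:4]: print(np.round(d['point'],3),round(d['p'],2))
E
```

```text
t 7.75 pos [ 0.4089 -0.0005  0.1128] rot [ 0.005  1.571 -0.005] F [ 0.5 -0.1 -0.2] g -0.001
[0.732 0.115 0.05 ] 0.88
[0.519 0.237 0.048] 0.72
[ 0.747 -0.241  0.048] 0.57
```

View pics/s3.png

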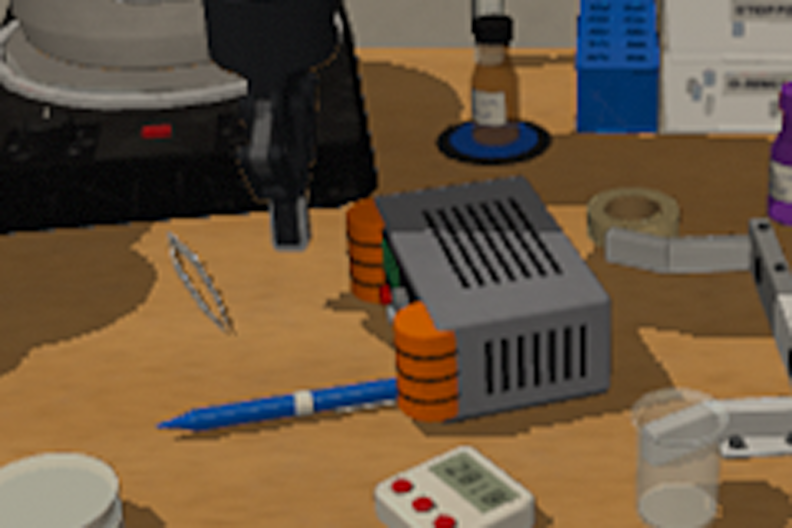

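The vial stands upright on the mat, and the shut fingers are behind the left bumper. I'll lower and make the first push on the left.

Call:
send_rows(series=[1.9,0,0,0,0,0,0,1.9,0,0.9,0,0,0,0,1.9,0,1.7,0,0,0,0,1.9,0,2.5,0,0,0,0,1.9,0,3.2,0,0,0,0,1.9,0,3.9,0,0,0,0,1.9,0,4.6,0,0,0,0,1.9,0,5.2,0,0,0,0])

```text
time: 8.85
position: [0.4602, -0.0003, 0.0951]
eef_rot: [0.005, 1.574, -0.004]
wrist_force: [-6.7, 2.5, 1.3]
gripper_width: -0.002
```

```bash
cat >> h.py <<'E'
D0=np.array([.6564,-.0500]); DY=.101
def look():
    # Fit supply pose by matching pixels classified as the grey top face + orange posts: silhouette projection in scene & top, local search
    from scipy.optimize import minimize
    ims={c:imaging.read_camera(c) for c in('scene',)}
    return ims
E
python3 - <<'E'
from h import *
st()
im=snap('scene')
hsv=cv2.cvtColor(im,cv2.COLOR_RGB2HSV); m=cv2.inRange(hsv,(5,180,120),(18,255,255)); m[:200]=0
n,l,s,cn=cv2.connectedComponentsWithStats(m)
print([(s[i].tolist(),cn[i].round(1).tolist()) for i in range(1,n) if s[i][4]>15])
im=snap('top')
hsv=cv2.cvtColor(im,cv2.COLOR_RGB2HSV); m=cv2.inRange(hsv,(5,180,120),(18,255,255)); m[:,520:]=0
n,l,s,cn=cv2.connectedComponentsWithStats(m)
print([(s[i].tolist(),cn[i].round(1).tolist()) for i in range(1,n) if s[i][4]>15])
for z in (.035,):
  for c in ('scene',):
    print([proj(c,(x,y,z)) for x,y in ((.462,0),(.5074,-.1284))])
E
```

```text
t 8.85 pos [ 4.602e-01 -3.000e-04  9.510e-02] rot [ 0.005  1.574 -0.004] F [-6.7  2.5  1.3] g -0.002
[([250, 241, 10, 13, 96], [254.3, 246.9]), ([251, 255, 8, 5, 28], [254.8, 257.1]), ([252, 261, 7, 5, 25], [255.2, 263.2]), ([250, 266, 8, 6, 30], [253.6, 268.8]), ([257, 273, 19, 16, 198], [265.0, 281.7]), ([258, 288, 18, 8, 83], [266.6, 292.3]), ([258, 294, 18, 9, 79], [266.5, 299.0]), ([259, 302, 17, 8, 78], [266.8, 305.7])]
[([414, 288, 8, 9, 22], [416.4, 292.6])]
[array([244.38795445, 256.9838664 ]), array([259.80535391, 290.77008303])]
```

Contact was made at about 7 N. I'll write a pose fit for the supply (grey/orange silhouette in the scene camera) and check it against the initial picture, whose pose is known.

```bash
python3 - <<'E'
s=open('h.py').read(); s=s[:s.index('def look')]
s+='''
def hull(cam,pts,shape):
    m=np.zeros(shape[:2],np.uint8); p=np.array([proj(cam,q) for q in pts])
    cv2.fillConvexPoly(m,cv2.convexHull(np.round(p*16).astype(np.int32)),1,shift=4); return m>0
def model(cam,p,shape):
    R=rot(p[2]); w=lambda x,y,z:(*(p[:2]+R@[x,y]),z)
    case=hull(cam,[w(x,y,z) for x in(-.05,.05) for y in(-.085,.085) for z in(.004,.069)],shape)
    a=np.linspace(0,6.28,24); o=np.zeros(shape[:2],bool)
    for sy in(-1,1): o|=hull(cam,[w(-.05+.02*np.cos(t),sy*.068+.02*np.sin(t),z) for t in a for z in(.01,.066)],shape)
    return case,o
def fit(im,p0,cam='scene',verbose=False):
    from scipy.optimize import minimize
    h=cv2.cvtColor(im,cv2.COLOR_RGB2HSV).astype(int); H,S,V=h[...,0],h[...,1],h[...,2]
    org=(H<20)&(S>190)&(V>110); grey=(S<50)&(V>75)&(V<200); wood=(H>8)&(H<30)&(S>60)&~org
    roi=np.zeros(H.shape,bool); c,o=model(cam,p0,im.shape); k=np.ones((41,41),np.uint8); roi=cv2.dilate((c|o).astype(np.uint8),k)>0
    def cost(p):
        c,o=model(cam,p,im.shape); u=c|o
        return ((wood&u).sum()+(grey&roi&~c).sum()+(org&roi&~o).sum()*2+(wood&o).sum())/100.
    best=None
    for d in((0,0,0),(.012,.006,-.1),(.012,-.006,.1)):
        r=minimize(cost,np.array(p0)+d,method='Nelder-Mead',options=dict(initial_simplex=np.array(p0)+d+np.array([[0,0,0],[.01,0,0],[0,.01,0],[0,0,.08]]),xatol=2e-4,fatol=1e-3))
        if best is None or r.fun<best.fun: best=r
    return best.x,best.fun
def rel(p):
    q=rot(-DY)@(np.array(p[:2])-D0); return np.round([q[0]*1e3,q[1]*1e3,p[2]-DY],3)
def report(p):
    b=bumpers(np.array(p[:2]),p[2]); print('pose',np.round(p,4),'in dock mm,rad',rel(p),'L',np.round(b[0],4),'R',np.round(b[1],4))
'''
open('h.py','w').write(s)
E
python3 - <<'E'
from h import *
im=cv2.cvtColor(cv2.imread('pics/s0.png'),cv2.COLOR_BGR2RGB)
print(fit(im,(.535,-.05,.3)),'expect .532 -.0476 .339')
im=snap('scene'); p,f=fit(im,(.545,-.05,.15)); print(f); report(p)
E
```

```text
Traceback (most recent call last):
  File "h.py", line 44, in fit
    r=minimize(cost,np.array(p0)+d,method='Nelder-Mead',options=dict(initial_simplex=np.array(p0)+d+np.array([[0,0,0],[.01,0,0],[0,.01,0],[0,0,.08]]),xatol=2e-4,fatol=1e-3))
  File "h.py", line 40, in cost
    c,o=model(cam,p,im.shape); u=c|o
        ~~~~~^^^^^^^^^^^^^^^^
  File "h.py", line 32, in model
    for sy in(-1,1): o|=hull(cam,[w(-.05+.02*np.cos(t),sy*.068+.02*np.sin(t),z) for t in a for z in(.01,.066)],shape)
                        ~~~~^^^^^^^^^^^^^^^^^^^^^^^^^^^^^^^^^^^^^^^^^^^^^^^^^^^^^^^^^^^^^^^^^^^^^^^^^^^^^^^^^^^^^^^^^
  File "h.py", line 26, in hull
    m=np.zeros(shape[:2],np.uint8); p=np.array([proj(cam,q) for q in pts])
                                                ~~~~^^^^^^^
  File "h.py", line 11, in proj
    k=imaging.camera_info(c); p=k['R']@np.array(X,float)+np.ravel(k['t']); p=k['mtx']@p; return p[:2]/p[2]
ValueError: time passes only in moves, steps and waits
```

```bash
python3 - <<'E'
s=open('h.py').read()
s=s.replace("imaging.camera_info(c); p=","info(c); p=").replace("    k=imaging.camera_info(c); R=","    k=info(c); R=")
s=s.replace("def proj(","import functools\n@functools.lru_cache\ndef info(c): return {a:np.array(b) for a,b in imaging.camera_info(c).items() if a in('mtx','R','t')}\ndef proj(",1)
open('h.py','w').write(s)
E
time python3 - <<'E'
from h import *
im=cv2.cvtColor(cv2.imread('pics/s0.png'),cv2.COLOR_BGR2RGB)
print(fit(im,(.535,-.05,.3)),'expect .532 -.0476 .339')
im=snap('scene'); p,f=fit(im,(.545,-.05,.15)); print(f); report(p)
E
```

```text
(array([ 0.53179625, -0.04237518,  0.32503709]), np.float64(13.46)) expect .532 -.0476 .339
14.23
pose [ 0.5589 -0.0516  0.2206] in dock mm,rad [-97.205   8.222   0.12 ] L [0.4952 0.0038] R [ 0.5249 -0.1289]
real	0m6.152s
user	0m3.936s
sys	0m0.211s
```

The fit works, with about 5 mm y bias and −0.014 rad yaw bias. I'll continue the left push.

Call:
send_rows(series=[0,0,0.7,0,0,0,0,0,0,1.4,0,0,0,0,0,0,2,0,0,0,0,0,0,2.4,0,0,0,0,0,0,0.4,0,0,0,0])

```text
time: 9.62
position: [0.4672, -0.0011, 0.0955]
eef_rot: [0.004, 1.568, -0.005]
wrist_force: [-0.8, 0.5, -0.5]
gripper_width: 0.003
```

```bash
python3 - <<'E'
from h import *
st(); p,f=fit(snap('scene'),(.568,-.05,.12)); print(f); report(p)
E
```

```text
t 9.62 pos [ 0.4672 -0.0011  0.0955] rot [ 0.004  1.568 -0.005] F [-0.8  0.5 -0.5] g 0.003
15.51
pose [ 0.5773 -0.0577  0.1166] in dock mm,rad [-7.9442e+01  3.0600e-01  1.6000e-02] L [0.5198 0.004 ] R [ 0.5356 -0.1311]
```

Call:
send_rows(series=[0,-4,0,-0.1,0,0,0,0,-9,0,-0.2,0,0,0,0,-14.5,0.5,-0.2,0,0,0,0,-14.5,2,-0.2,0,0,0,0,-14.3,3,-0.2,0,0,0,0,-14.1,4,-0.2,0,0,0,0,-14,4.8,-0.2,0,0,0,0,-13.8,5.5,-0.2,0,0,0])

```text
time: 10.68
position: [0.5189, -0.1385, 0.0947]
eef_rot: [-0.154, 1.568, 0.153]
wrist_force: [-5.1, -3.8, 1.4]
gripper_width: 0.0
```

```bash
python3 - <<'E'
from h import *
st(); p,f=fit(snap('scene'),(.585,-.05,.24)); print(f); report(p)
E
```

```text
t 10.68 pos [ 0.5189 -0.1385  0.0947] rot [-0.154  1.568  0.153] F [-5.1 -3.8  1.4] g 0.0
16.84
pose [ 0.5795 -0.0491  0.2509] in dock mm,rad [-76.441   8.629   0.15 ] L [0.5142 0.0043] R [ 0.5479 -0.1274]
```

```bash
cat >> h.py <<'E'
def plan(pts):
    "world TCP (x,y,yaw) waypoints -> tool shifts (ty,tz) cm and turn wx from the present pose, at z .095"
    o=get_obs(); R=Ro.from_rotvec(o['eef_rot']).as_matrix(); yaw=np.arctan2(R[1,2],R[0,2])
    for x,y,a in pts:
        d=R.T@(np.array([x,y,.095])-o['position'])*100; print((x,y,a),'->',np.round([d[0],d[1],d[2],yaw-a],2))
E
python3 - <<'E'
from h import *
plan([(.48,-.14,.2),(.465,-.07,.15),(.465,-.006,.1),(.483,-.004,.1),(.503,-.002,.1)])
E
```

```text
(0.48, -0.14, 0.2) -> [-0.01  0.61 -3.94 -0.  ]
(0.465, -0.07, 0.15) -> [-0.02  7.76 -4.05  0.05]
(0.465, -0.006, 0.1) -> [-0.02 14.04 -2.81  0.1 ]
(0.483, -0.004, 0.1) -> [-0.02 13.89 -1.    0.1 ]
(0.503, -0.002, 0.1) -> [-0.03 13.7   1.    0.1 ]
```

Call:
send_rows(series=[0,0.6,-3.9,0,0,0,0,0,4,-4.1,0.05,0,0,0,0,9,-4,0.1,0,0,0,0,14,-2.8,0.1,0,0,0,0,13.9,-1.4,0.1,0,0,0,0,13.8,-0.5,0.1,0,0,0,0,13.8,0.4,0.1,0,0,0,0,13.7,1.3,0.1,0,0,0])

```text
time: 11.72
position: [0.5044, -0.0026, 0.0942]
eef_rot: [-0.072, 1.574, 0.074]
wrist_force: [-5.7, 1.8, 2.0]
gripper_width: -0.005
```

```bash
python3 - <<'E'
from h import *
st(); p,f=fit(snap('scene'),(.59,-.05,.12)); print(f); report(p)
E
```

```text
t 11.72 pos [ 0.5044 -0.0026  0.0942] rot [-0.072  1.574  0.074] F [-5.7  1.8  2. ] g -0.005
16.58
pose [ 0.5984 -0.0576  0.1249] in dock mm,rad [-5.8505e+01 -1.6880e+00  2.4000e-02] L [0.5403 0.0037] R [ 0.5572 -0.1313]
```

Call:
send_rows(series=[-1,0,-4,0,0,0,0,-5,0,-5,0,0,0,0,-10,2,-5,0,0,0,0,-14,6,-4.5,0,0,0,0,-15,11,-3,0,0,0,0,-15,16,-2,0,0,0,0,-15,18,-1.5,0,0,0,0,-15,18,-1.5,0,0,0,0])

```text
time: 12.78
position: [0.4745, 0.176, 0.2449]
eef_rot: [-0.075, 1.569, 0.075]
wrist_force: [-0.6, -0.7, 0.1]
gripper_width: -0.001
```

```bash
python3 - <<'E'
from h import *
st(); p,f=fit(snap('scene'),(.595,-.05,.12)); print(f); report(p)
im=snap('top','t3.png',(260,150,460,300),4)
p,f=fit(im,(.595,-.06,.12),'top'); print('top',f); report(p)
E
```

```text
t 12.78 pos [0.4745 0.176  0.2449] rot [-0.075  1.569  0.075] F [-0.6 -0.7  0.1] g -0.001
17.4
pose [ 0.5986 -0.0575  0.1371] in dock mm,rad [-5.8286e+01 -1.6520e+00  3.6000e-02] L [0.5398 0.003 ] R [ 0.5583 -0.1317]
top 17.19
pose [ 0.5972 -0.0598  0.1483] in dock mm,rad [-5.9847e+01 -3.8000e+00  4.7000e-02] L [5.377e-01 1.000e-04] R [ 0.5578 -0.1345]
```

View pics/t3.png

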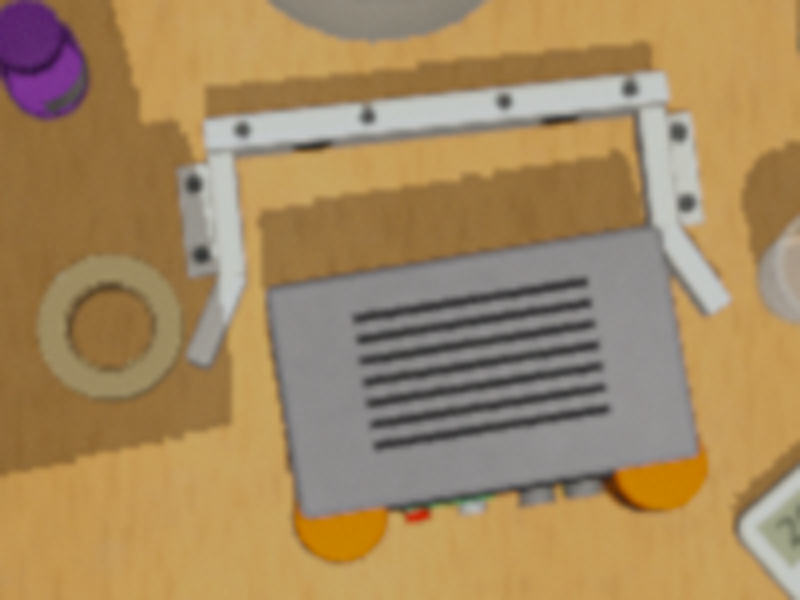

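The supply is nearly parallel with the dock and a bit right of centre. Its top corners are at crop (270,290), (660,228), (697,452) and (301,517).

```bash
python3 - <<'E'
from h import *
f=lambda u,v:(260+u/4,150+v/4)
c,th=pose_corners([f(270,290),f(660,228),f(697,452),f(301,517)]); report((*c,th))
g=lambda q,z:np.round(np.array(rel((*unproj('top',f(*q),z)[:2],DY)))[:2],1)
print('stop near edge',[g(q,.034) for q in [(207,153),(667,105)]],'guides inner',[g(q,.022) for q in [(236,165),(243,275),(640,125),(655,225)]])
plan([(.47,-.14,.25)])
E
```

```text
pose [ 0.596  -0.0596  0.143 ] in dock mm,rad [-6.110e+01 -3.459e+00  4.200e-02] L [0.5368 0.0006] R [ 0.5562 -0.134 ]
stop near edge [array([ 49.5, 101. ]), array([  47.5, -100.8])] guides inner [array([44.8, 89. ]), array([-4.1, 91.4]), array([ 42. , -90.1]), array([ -2.8, -91.1])]
(0.47, -0.14, 0.25) -> [ 14.99 -31.28  -3.35  -0.16]
```

Call:
send_rows(series=[0,-5,-1.5,0,0,0,0,0,-10.5,-3,0,0,0,0,0,-16,-3.4,0,0,0,0,2,-21.5,-3.4,0,0,0,0,5,-27,-3.4,-0.05,0,0,0,9,-31.4,-3.4,-0.06,0,0,0,13,-31.4,-3.4,-0.06,0,0,0,15,-31.4,-3.4,-0.06,0,0,0])

```text
time: 13.88
position: [0.4677, -0.1419, 0.093]
eef_rot: [-0.117, 1.57, 0.119]
wrist_force: [-0.9, -0.1, -0.1]
gripper_width: 0.003
```

```bash
python3 - <<'E'
from h import *
st(); plan([(.51,-.142,.15),(.5255,-.1386,.15),(.537,-.137,.15),(.49,-.14,.13),(.475,-.07,.12),(.485,-.002,.12)])
E
```

```text
t 13.88 pos [ 0.4677 -0.1419  0.093 ] rot [-0.117  1.57   0.119] F [-0.9 -0.1 -0.1] g 0.003
(0.51, -0.142, 0.15) -> [-0.21 -0.65  4.18  0.  ]
(0.5255, -0.1386, 0.15) -> [-0.22 -0.54  5.76  0.  ]
(0.537, -0.137, 0.15) -> [-0.22 -0.56  6.92  0.  ]
(0.49, -0.14, 0.13) -> [-0.21 -0.15  2.23  0.02]
(0.475, -0.07, 0.12) -> [-0.2   7.    1.8   0.03]
(0.485, -0.002, 0.12) -> [-0.19 13.57  3.8   0.03]
```

Call:
send_rows(series=[-0.2,-0.6,4.2,0,0,0,0,-0.2,-0.6,5.4,0,0,0,0,-0.2,-0.6,6.2,0,0,0,0,-0.2,-0.6,7,0,0,0,0,-0.2,-0.5,7,0,0,0,0,-0.2,-0.1,2.5,0,0,0,0,-0.2,5.5,1.8,0.03,0,0,0,-0.2,9,2.5,0.03,0,0,0])

```text
time: 14.88
position: [0.4781, -0.0464, 0.097]
eef_rot: [-0.095, 1.57, 0.097]
wrist_force: [0.9, -0.7, 0.4]
gripper_width: -0.001
```

```bash
cat >> h.py <<'E'
def see(p0):
    st(); p,f=fit(snap('scene'),(p0[0]+.003,p0[1]+.002,p0[2])); p=p-np.array([.003,.002,-.006]); print(round(f,1)); report(p)
    for n,b,y0 in zip('LR',bumpers(p[:2],p[2]),(1,-1)):
        h=np.array([np.cos(.12),np.sin(.12)]); print(n,'contact TCP (yaw .12)',np.round(b-.031*h,4))
    return p
E
python3 - <<'E'
from h import *
p=see((.600,-.058,.22))
E
```

```text
t 14.88 pos [ 0.4781 -0.0464  0.097 ] rot [-0.095  1.57   0.097] F [ 0.9 -0.7  0.4] g -0.001
19.0
pose [ 0.6047 -0.0571  0.1842] in dock mm,rad [-52.12   -1.905   0.083] L [5.431e-01 5.000e-04] R [ 0.568  -0.1332]
L contact TCP (yaw .12) [ 0.5123 -0.0032]
R contact TCP (yaw .12) [ 0.5373 -0.1369]
```

Call:
send_rows(series=[0.2,4,1.9,0,0,0,0,0.2,3.9,3.6,0,0,0,0,0.2,3.9,4.5,0,0,0,0,0.2,3.9,5.3,0,0,0,0,0.2,3.9,5.9,0,0,0,0,0.2,3.8,2,0,0,0,0,0.2,-1.5,0.9,0,0,0,0,0.2,-6,1,0,0,0,0])

```text
time: 15.92
position: [0.4968, -0.1073, 0.0952]
eef_rot: [-0.098, 1.568, 0.098]
wrist_force: [1.6, 0.1, 0.4]
gripper_width: 0.004
```

```bash
python3 - <<'E'
from h import *
p=see((.613,-.058,.08)); plan([(.505,-.138,.12)])
E
```

```text
t 15.93 pos [ 0.4968 -0.1073  0.0952] rot [-0.098  1.568  0.098] F [1.6 0.1 0.4] g 0.004
16.7
pose [ 0.6191 -0.0607  0.1159] in dock mm,rad [-3.8199e+01 -6.8620e+00  1.5000e-02] L [0.5616 0.0011] R [ 0.5773 -0.134 ]
L contact TCP (yaw .12) [ 0.5308 -0.0026]
R contact TCP (yaw .12) [ 0.5465 -0.1377]
(0.505, -0.138, 0.12) -> [ 0.08 -2.61  0.28  0.  ]
```

Call:
send_rows(series=[0,-4.7,1,-0.15,0,0,0,0,-4.7,2.5,-0.18,0,0,0,0,-4.4,4,-0.18,0,0,0,0,-4.2,4.9,-0.18,0,0,0,0,-4,6,-0.18,0,0,0,0,-4.1,5.5,-0.18,0,0,0,0,-4.1,2,-0.1,0,0,0,0,1.5,1.3,0,0,0,0])

```text
time: 16.98
position: [0.5075, -0.091, 0.0949]
eef_rot: [-0.092, 1.569, 0.091]
wrist_force: [1.2, 1.5, 0.2]
gripper_width: 0.0
```

```bash
python3 - <<'E'
from h import *
p=see((.624,-.058,.18))
E
```

```text
t 16.98 pos [ 0.5075 -0.091   0.0949] rot [-0.092  1.569  0.091] F [1.2 1.5 0.2] g 0.0
20.3
pose [ 0.6288 -0.0565  0.1764] in dock mm,rad [-28.072  -3.721   0.075] L [0.5677 0.0016] R [ 0.5916 -0.1323]
L contact TCP (yaw .12) [ 0.5369 -0.0021]
R contact TCP (yaw .12) [ 0.5608 -0.136 ]
```

Call:
send_rows(series=[0,5,0.8,0,0,0,0,0,8.6,2,0,0,0,0,0,8.6,3.6,0,0,0,0,0,8.5,4.6,0,0,0,0,0,8.5,5.5,0,0,0,0,0,8.5,5,0,0,0,0,0,8.6,2,0,0,0,0,0,3,1,0,0,0,0])

```text
time: 18.02
position: [0.5125, -0.0565, 0.0947]
eef_rot: [-0.1, 1.57, 0.102]
wrist_force: [1.7, -0.5, 0.6]
gripper_width: -0.002
```

```bash
python3 - <<'E'
from h import *
p=see((.635,-.058,.10))
E
```

```text
t 18.02 pos [ 0.5125 -0.0565  0.0947] rot [-0.1    1.57   0.102] F [ 1.7 -0.5  0.6] g -0.002
18.8
pose [ 0.6397 -0.0613  0.0884] in dock mm,rad [-1.778e+01 -9.518e+00 -1.300e-02] L [0.5839 0.0021] R [ 0.5959 -0.1334]
L contact TCP (yaw .12) [ 0.5531 -0.0017]
R contact TCP (yaw .12) [ 0.5651 -0.1371]
```

Call:
send_rows(series=[0,-5,0.7,-0.1,0,0,0,0,-9.4,1.5,-0.18,0,0,0,0,-9.1,3.6,-0.18,0,0,0,0,-8.9,4.7,-0.18,0,0,0,0,-8.7,5.8,-0.18,0,0,0,0,-8.7,5.5,-0.18,0,0,0,0,-9,1.5,-0.1,0,0,0,0,-3.5,0.7,0,0,0,0])

```text
time: 19.08
position: [0.5246, -0.094, 0.0949]
eef_rot: [-0.092, 1.569, 0.091]
wrist_force: [1.0, 1.2, 0.7]
gripper_width: -0.001
```

```bash
python3 - <<'E'
from h import *
p=see((.644,-.055,.16))
E
```

```text
t 19.07 pos [ 0.5246 -0.094   0.0949] rot [-0.092  1.569  0.091] F [1.  1.2 0.7] g -0.001
18.0
pose [ 0.6492 -0.0575  0.1868] in dock mm,rad [-7.892 -6.741  0.086] L [0.5875 0.    ] R [ 0.6127 -0.1336]
L contact TCP (yaw .12) [ 0.5567 -0.0037]
R contact TCP (yaw .12) [ 0.5819 -0.1373]
```

Call:
send_rows(series=[0,5,0.8,0,0,0,0,0,9.1,1.8,0,0,0,0,0,9,3.6,0,0,0,0,0,8.9,4.4,0,0,0,0,0,8.9,5,0,0,0,0,0,8.8,5.5,0,0,0,0,0,8.8,5.5,0,0,0,0])

```text
time: 20.0
position: [0.5677, 0.0019, 0.0941]
eef_rot: [-0.097, 1.573, 0.098]
wrist_force: [-5.2, -0.2, 0.8]
gripper_width: 0.001
```

Call:
send_rows(series=[0,0,0.2,0,0,0,0,0,0,0.3,0,0,0,0])

```text
time: 20.25
position: [0.568, 0.0026, 0.0933]
eef_rot: [-0.096, 1.578, 0.099]
wrist_force: [-14.6, 1.9, 2.6]
gripper_width: 0.003
```

```bash
python3 - <<'E'
from h import *
p=see((.653,-.055,.11))
E
```

```text
t 20.25 pos [0.568  0.0026 0.0933] rot [-0.096  1.578  0.099] F [-14.6   1.9   2.6] g 0.003
18.7
pose [ 0.6563 -0.0753  0.0817] in dock mm,rad [-2.614e+00 -2.512e+01 -1.900e-02] L [ 0.601  -0.0116] R [ 0.612  -0.1471]
L contact TCP (yaw .12) [ 0.5702 -0.0153]
R contact TCP (yaw .12) [ 0.5813 -0.1508]
```

The left side is up against something, with force rising to 15 N at a near-home position. Next is the right bumper.

Call:
send_rows(series=[0,-0.1,-3.3,0,0,0,0,0,-5,-4.5,0,0,0,0,0,-10,-4.6,0,0,0,0,0,-13.6,-3.6,0,0,0,0,0,-13.7,-1.5,0,0,0,0,0,-13.7,-0.6,0,0,0,0,0,-13.6,-0.1,0,0,0,0,0,-13.6,-0.1,0,0,0,0])

```text
time: 21.3
position: [0.5827, -0.1317, 0.0925]
eef_rot: [-0.096, 1.581, 0.1]
wrist_force: [-17.9, -0.8, 0.3]
gripper_width: 0.002
```

Call:
send_rows(series=[0,0,0.1,0,0,0,0,0,0,-3.8,0,0,0,0,0,5,-4.5,0,0,0,0,0,10,-4.5,0,0,0,0,0,13.6,-3,0,0,0,0,0,13.6,-0.8,0,0,0,0,0,13.6,0,0,0,0,0,0,13.6,0.2,0,0,0,0])

```text
time: 22.3
position: [0.5685, 0.0034, 0.0931]
eef_rot: [-0.097, 1.58, 0.1]
wrist_force: [-19.4, 2.2, 4.0]
gripper_width: 0.0
```

Call:
send_rows(series=[0,0,-3,0,0,0,0,-5,0,-5,0,0,0,0,-10,2,-6,0,0,0,0,-14,6,-6,0,0,0,0,-15,11,-6,0,0,0,0,-15,16,-6,0,0,0,0,-15,18,-6,0,0,0,0,-15,18,-6,0,0,0,0])

```text
time: 23.3
position: [0.4914, 0.1744, 0.2447]
eef_rot: [-0.099, 1.569, 0.099]
wrist_force: [0.8, -0.3, -0.6]
gripper_width: 0.002
```

```bash
python3 - <<'E'
from h import *
st(); im=snap('top','t4.png',(260,150,460,300),4)
p,f=fit(im,(.655,-.05,.1),'top'); print('top',f); report(p)
E
```

```text
t 23.3 pos [0.4914 0.1744 0.2447] rot [-0.099  1.569  0.099] F [ 0.8 -0.3 -0.6] g 0.002
top 15.37
pose [ 0.6609 -0.0558  0.0943] in dock mm,rad [ 3.941 -6.213 -0.007] L [0.6048 0.0072] R [ 0.6176 -0.1282]
```

View pics/t4.png

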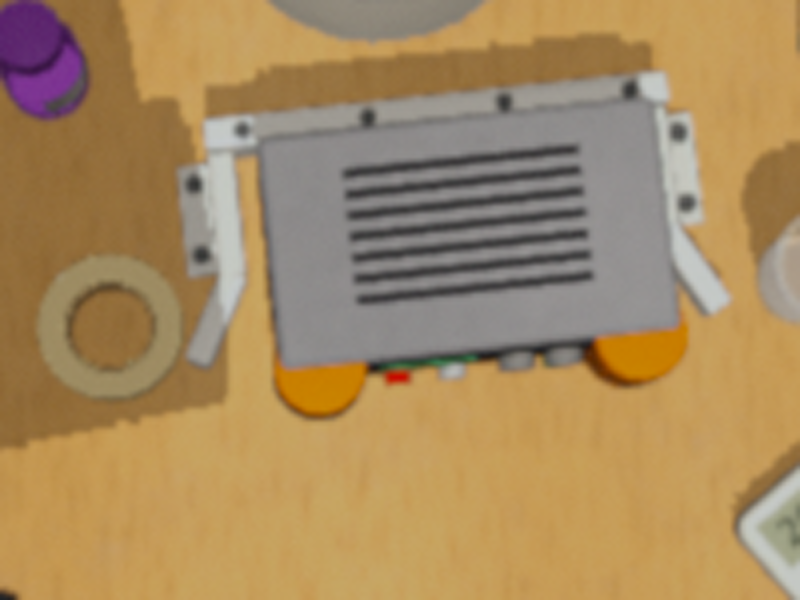

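The supply is in the dock against the stop and on the right guide side. Its corners are at (262,140), (652,98), (678,325) and (283,367). I'll check these numerically, plus the vial and the bystanders.

```bash
python3 - <<'E'
from h import *
f=lambda u,v:(260+u/4,150+v/4)
c,th=pose_corners([f(262,140),f(652,98),f(678,325),f(283,367)]); report((*c,th))
snap('scene','s4.png',(150,180,450,380),2.6)
snap('top')
for n in ('vial_center','mat','beaker','timer','tape_roll'):
    for cam in('top','scene'): print(n,cam,[(np.round(d['point'],3).tolist(),round(d['p'],2)) for d in finder.recognise(n,cam)[:3]])
E
```

```text
pose [ 0.6547 -0.0552  0.0911] in dock mm,rad [-2.241 -4.968 -0.01 ] L [0.5987 0.008 ] R [ 0.6111 -0.1274]
vial_center top [([0.743, -0.222, 0.065], 0.97), ([0.73, 0.122, 0.083], 0.69), ([0.533, -0.216, 0.018], 0.41)]
vial_center scene [([0.736, 0.115, 0.049], 0.7), ([0.52, 0.236, 0.053], 0.68)]
mat top [([0.539, 0.22, 0.001], 0.58), ([0.653, -0.052, 0.07], 0.16)]
mat scene [([0.516, 0.234, -0.002], 0.62)]
beaker top [([0.641, -0.216, 0.025], 0.6)]
beaker scene [([0.641, -0.226, 0.04], 0.97)]
timer top [([0.529, -0.214, 0.017], 0.91)]
timer scene [([0.532, -0.228, 0.015], 0.74)]
tape_roll top [([0.62, 0.102, 0.016], 0.65)]
tape_roll scene []
```

View pics/s4.png

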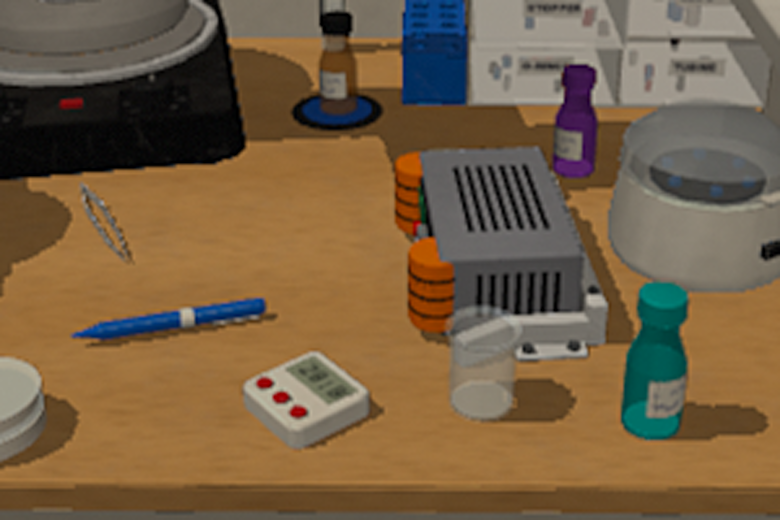

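Contact readings give the left and right posts a line at yaw 0.105, matching the dock's 0.10. I'll make one more confirming push on the right bumper to be sure that corner is fully home.

Call:
send_rows(series=[0,-5,-2,0,0,0,0,0,-10.5,-3,0,0,0,0,0,-16,-3,0,0,0,0,2,-21.5,-3,0,0,0,0,5,-27,-2,0,0,0,0,9,-31.3,0,0,0,0,0,13,-31.3,0,0,0,0,0,15,-31.3,1,0,0,0,0])

```text
time: 24.95
position: [0.5395, -0.136, 0.0925]
eef_rot: [-0.095, 1.572, 0.098]
wrist_force: [0.4, 0.9, 0.2]
gripper_width: -0.004
```

```bash
python3 - <<'E'
from h import *
st(); plan([(.5827,-.1315,.12),(.586,-.1312,.12)])
E
```

```text
t 24.95 pos [ 0.5395 -0.136   0.0925] rot [-0.095  1.572  0.098] F [0.4 0.9 0.2] g -0.004
(0.5827, -0.1315, 0.12) -> [-0.26 -0.08  4.35  0.  ]
(0.586, -0.1312, 0.12) -> [-0.27 -0.09  4.68  0.  ]
```

Call:
send_rows(series=[-0.2,-0.1,2.5,0,0,0,0,-0.2,-0.1,3.6,0,0,0,0,-0.2,-0.1,4.3,0,0,0,0,-0.2,-0.1,4.5,0,0,0,0,-0.2,-0.1,4.7,0,0,0,0,-0.2,-0.1,4.7,0,0,0,0])

```text
time: 25.7
position: [0.5818, -0.1305, 0.0954]
eef_rot: [-0.096, 1.581, 0.098]
wrist_force: [-19.4, -4.4, 4.8]
gripper_width: 0.004
```

It is solid at the same point (19 N, no travel), so the supply is home. I'll retreat clear and hand in.

Call:
send_rows(series=[0,0,-3,0,0,0,0,0,0,-7,0,0,0,0,-5,0,-8,0,0,0,0,-10,0,-8,0,0,0,0,-14,0,-8,0,0,0,0,-14,0,-8,0,0,0,0])

```text
time: 26.45
position: [0.5095, -0.1413, 0.2403]
eef_rot: [-0.1, 1.563, 0.095]
wrist_force: [-1.5, -0.4, 0.2]
gripper_width: -0.001
```

```bash
python3 - <<'E'
from h import *
st(); p,f=fit(snap('scene'),(.657,-.05,.1)); print(f); report(p)
for d in finder.recognise('vial_center','scene'): print(np.round(d['point'],3),round(d['p'],2))
print(ticket.close_job())
E
```

```text
t 26.45 pos [ 0.5095 -0.1413  0.2403] rot [-0.1    1.563  0.095] F [-1.5 -0.4  0.2] g -0.001
18.45
pose [ 0.6613 -0.0697  0.1002] in dock mm,rad [ 2.9020e+00 -2.0112e+01 -1.0000e-03] L [ 0.6048 -0.0071] R [ 0.6184 -0.1424]
[0.521 0.241 0.051] 0.7
[ 0.745 -0.241  0.05 ] 0.67
[0.733 0.116 0.047] 0.65
the job is handed in; nothing more can be done
None
```

I moved the brown vial to the mat, then pushed the supply into the dock against its stop, and handed the job in at about 26.5 s. No verdict was reported.

- **Vial:** I gripped it by the cap and released it upright over the mat's centre. The last look found it standing there, within about 1 cm of the centre.
- **Supply:** I used alternating pushes on the two bumpers, all with shut fingers. The swing stayed under about 0.25 rad (14°). At the end each bumper took about 19 N without moving. The contact points lie square to the dock to about 0.01 rad.
- **Position in the dock:** The last clear top view put it about 2 mm short of nominal, within measuring error. It sits about 5 mm right of centre, at the right guide's limit.
- **Bystanders:** The last detections put the beaker and timer within about 1 cm of where they started. The tape roll was 16 mm off in one low-confidence top detection and missed in the scene camera. It sits at the same pixels in both close-up top views taken while pushing, and the arm never went near it.

**Disagreeing check:** the final scene-camera fit put the supply about 20 mm to the right, which the guides make impossible. It was confused by the grey dock and the beaker, so I trusted the top view and the contact readings instead.

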